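# Bring the jar on the tester carousel to the front and hold it

### The arm

A 6-joint arm with a two-finger parallel gripper is mounted at the origin on the work surface. World frame = base frame: x ahead of the robot, y to its left, z up, the work surface at z = 0. Lengths are in m, angles in degrees, forces in N, time in s.
With the tool pointing down it reaches from about 0.35 to 0.875 m from the base axis. Payload 4.2 kg.
Tool frame: the origin (TCP) lies midway between the tips of the shut fingers; the grasp point (between the pads) lies 19 mm behind it; z points along the fingers, y is the line along which they close (so a half turn about z gives the same grasp; the last joint's range is limited). The gripper opens to 87 mm and grips with 3 to 60 N. Pads are 19 mm wide; open, the fingers measure 117 mm over their backs; the gripper's body (75 mm by 190 mm) begins 51 mm behind the grasp point.
Start: joints at [-48.896, 22.042, 0.453, 0, -68.411, -14.817], TCP at [0.277, -0.56, 0.223] pointing down, gripper open.
Joint ranges: [-179.83, 179.83], [-69.29, 118.12], [-61.27, 80.66], [-181.25, 117.63], [-171.15, -9.14], [-177.46, 177.46]. Speed limits (degrees/s): [159.86, 159.86, 180, 180, 180, 180].

### API

Orientations are given as [roll, pitch, yaw] about the fixed x, y, z axes, in that order (R = Rz(yaw) Ry(pitch) Rx(roll)).
In Python, from workcell import env gives the robot as it stands. The module is installed in compiled form; this text tells all that it offers. Calls block until the motion is done:
- env.goto(position, orientation): joint-space move of the TCP to a pose.
- env.move_straight(position, rotation=None, rate=0.15, force_limit=None): straight line of the TCP; rotation=None keeps the orientation; rate is the mean speed in m/s. With force_limit (N) it stops when the force on the tool has changed by that much, and returns True; else False.
- env.set_joints(angles): joint-space move.
- env.gripper_to(opening, grasp_force=None): opening from 0.0 (shut) to 1.0 (fully open); grasp_force is the grip in N (None keeps the last); returns when the fingers have stopped.
- env.dwell(seconds).
- env.inverse_kinematics(position, orientation): joint angles nearest the present ones, or None.
- env.read_state(): the state.
- env.grab_frame(name): name is "side" or "top"; returns a dict with "image" (480x640x3 uint8, blue, green, red), "fx", "fy", "cx", "cy" (pixels), "position" and "orientation" of the camera in the world. Camera axes: x right, y up, looking along -z (the intrinsics and any distortion apply to the point x, -y, -z); pixel columns grow to the right and rows downward; lengths in m; the calibration is good to about 2 mm. A picture is of the moment at which its call begins. There is no depth.
A pose or a line that the arm cannot do raises env.Unreachable and nothing moves.
- env.close_job(): hands the job in; it is judged then, once.
Trained networks look in a picture, given as the dict that the camera call returned (one of the last four; its "shot" number tells which), for a name from the list of things; names that differ only in an ending like _2 or _b are one class to them, and where a whole thing is asked for, a point or a joint stands for the part that bears it (a point fixed in the world has none). Each returns a list of dicts, best first, with "score" (0 to 1); they miss things now and then, are a little off and sometimes report something else, mostly with a low value. They report only what shows in the picture. A call takes as long as a camera call.
- env.search_frame(picture, thing): "xyz" ([x, y, z] in m, in world coordinates, good to about 4 mm: the middle of the surface that is visible of it).
- env.trace(picture, thing): "mask" (480x640 bool, what is visible of it).
The state is a dict: "clock": time; "joint_positions": joint angles; "qvel": joint speeds; "joint_torque": joint torques, N m; "position": TCP position; "tool_rot": TCP orientation; "force": force on the tool from outside, world axes, zero at the start; "wrist_torque": the same for the moment, N m; "opening": opening from 0.0 (shut) to 1.0 (fully open); "finger_force": force on a finger pad.
Only numpy, scipy, OpenCV 4.12 (cv2) and the standard library are available. Lean on these libraries where they do the work, as an engineer would, in place of code of your own. Each camera call takes 0.05 s, during which the arm holds its last target. There are 200 camera calls.

### The job

Release the tester carousel's brake: turn the black knob on its plinth clockwise until it clicks over to the released stop, and leave it there. Then turn the carousel until the squat jar on it, the only low one, comes round to the plinth's pointer and stands squarely in line with its beak, and hold the carousel still there with the gripper: finish while still holding it. Leave the other products on the table standing where they are.

Things in the scene. Friction and masses are not known exactly. Their poses are not given: they have to be found in the camera images.
- plinth: Fixed dark steel plinth 20 mm thick: a disc 280 mm across under the carousel, a tongue 110 mm wide along its -y axis (to 320 mm) with the brake knob, and at +x, the front, 172 mm out, a steel pointer post 75 mm high whose beak points in at the carousel. Origin: on the table, on the carousel's axis; z up. Place and yaw vary.
- brake (a joint): Brake knob angle (rad), growing clockwise seen from above: 0 braked (the start), 1.0 released (end stop). A spring click lies at 0.5: before it the knob resists with up to 0.3 N m and springs back if let go; past it, it snaps on to the released stop and stays. The brake shoe leaves the carousel only past the click; braked, the carousel resists with 1.3 N m.
- brake_grip (a point): Point on the brake knob's vertical axis at the height to grip, 57 mm above the table, 250 mm from the carousel's axis. Black knob: disc 44 mm across with an upright bar 42 mm long, 14 mm thick, 32 mm tall, its top 7 mm above this point. The bar lies along this point's level x axis, which is the plinth's x axis when braked; z up.
- carousel (a joint): Angle of the carousel in rad about the vertical, growing anticlockwise seen from above; 0 (or any whole turn) when the squat jar stands at the front, towards the pointer. It turns endlessly, either way. Released, it turns with about 0.06 N m of friction and stops where it is left.
- carousel_grip (a point): Centre of the steel bar handle on top of the carousel's central column, on its axis, 227 mm above the table: bar 66 mm long, 14 mm thick, 34 mm tall, level along this point's x axis, which points over the squat jar; z up. Nothing else on the carousel is higher than 176 mm above the table.
- jar_centre (a point): Centre of the squat jar, fixed on the carousel's round wooden tray (252 mm across) 88 mm from the axis: white with flat metal lid, 64 mm across, 45 mm tall, foot 50 mm and centre 72.5 mm above the table. It is the lowest and widest of the six testers fixed there; the others are bottles and a tube 95 to 120 mm tall.
- front_spot (a point): Fixed point of the plinth where the jar's centre must come: 88 mm from the axis towards the pointer, 72.5 mm above the table.
- spare_jar_mid (a point): Bystander: squat white jar with a flat metal lid, 64 mm across, 45 mm tall, standing on the table beside the plinth; not the jar of the task. Point half-way up its axis. Leave it standing where it is.
- dropper_bottle_mid (a point): Bystander: small brown dropper bottle, 40 mm across, 85 mm tall. Point half-way up its axis. Leave it standing where it is.
- lotion_bottle_mid (a point): Bystander: white bottle, 54 mm across, 140 mm tall. Point half-way up its axis. Leave it standing where it is.
- pump_bottle_mid (a point): Bystander: brown pump bottle, 60 mm across, 170 mm tall. Point half-way up its axis. Leave it standing where it is.
- cream_tube_mid (a point): Bystander: white squeeze tube standing on its cap, 48 mm across, 130 mm tall. Point half-way up its axis. Leave it standing where it is.
- soap_carton_mid (a point): Bystander: small cardboard carton, 90 x 60 x 35 mm, lying flat. Point half-way up its axis. Leave it standing where it is.
- toner_bottle_mid (a point): Bystander: clear bottle, 52 mm across, 160 mm tall. Point half-way up its axis. Leave it standing where it is.

How it is judged (in metres and radians):
On the way, in this order (a step that is already met when the one before it is completed fails the run):
1. the brake knob has clicked past its detent to the released stop (value of joint brake above 0.85 rad), for 0.2 s.
2. with the brake released, the gripper brings the jar to the front (value of joint brake above 0.85 rad and horizontal distance between jar_centre and front_spot below 0.01 m and contact force between the fingers and carousel above 2 N), for 0.2 s.
At the end, for the whole second after the job is handed in: The brake knob is released (beyond 0.85 rad), the squat jar's centre is within 10 mm of the front spot, the carousel is still (under 0.05 rad/s) and the fingers hold it with more than 2 N (all of step 2 and velocity of joint carousel between -0.05 and 0.05 rad/s); the arm keeps its last pose, push and grip.
It fails at once if a bystander is moved by more than 25 mm or knocked over (distance of any of spare_jar_mid, dropper_bottle_mid, lotion_bottle_mid, pump_bottle_mid, cream_tube_mid, soap_carton_mid, toner_bottle_mid from where it was at the start of the episode above 0.025 m or angle between any of spare_jar_mid, dropper_bottle_mid, lotion_bottle_mid, pump_bottle_mid, cream_tube_mid, soap_carton_mid, toner_bottle_mid's own z axis and vertical above 0.5 rad).
It also fails if it takes over 51 s, if anything falls off the work surface, if the arm or the gripper's body presses on something with over 40 N, if the wrist force passes 120 N, or if a joint passes its speed limit or range.

## Working session

There is one attempt and no reset: what is moved stays moved. The work goes in short steps, each a Python script; the robot and the scene stay as the last script left them, time stands still between calls to the robot, and variables do not carry over. Pictures are saved under pics/ and viewed, at most 10 in all, crops included, and the job is handed in when it is done.

```bash
mkdir -p pics; python3 - <<'E'
from workcell import env
import cv2,numpy as np
for n in ("top","side"):
    f=env.grab_frame(n); cv2.imwrite(f"pics/{n}0.png",f["image"])
    print(n,[f[k] for k in("fx","fy","cx","cy","position","orientation")],[k for k in f])
    for t in ("plinth","brake_grip","carousel_grip","jar_centre","spare_jar_mid","lotion_bottle_mid","pump_bottle_mid","toner_bottle_mid","cream_tube_mid","dropper_bottle_mid","soap_carton_mid"):
        print(t,[(np.round(d["xyz"],3).tolist(),round(d["score"],2)) for d in env.search_frame(f,t)[:3]])
print(env.read_state())
E
```

```text
top [585.1696351034494, 585.1696351034494, 321.6298241389584, 234.29903023590043, array([0.44597676, 0.01525823, 1.74585252]), array([  5.16879983,  -0.11401219, -90.88863837])] ['image', 'fx', 'fy', 'cx', 'cy', 'position', 'orientation', 'shot']
plinth [([0.517, 0.101, 0.051], 0.95)]
brake_grip [([0.469, -0.088, 0.035], 0.63), ([0.536, 0.149, 0.049], 0.52)]
carousel_grip [([0.538, 0.151, 0.047], 0.8)]
jar_centre [([0.537, 0.149, 0.049], 0.8)]
spare_jar_mid [([0.618, -0.105, 0.046], 0.93), ([0.516, 0.102, 0.049], 0.5), ([0.341, 0.061, 0.05], 0.32)]
lotion_bottle_mid [([0.568, 0.343, 0.097], 0.81), ([0.338, 0.061, 0.052], 0.17)]
pump_bottle_mid [([0.444, 0.493, 0.107], 0.56)]
toner_bottle_mid [([0.595, -0.454, 0.11], 0.74), ([0.45, 0.493, 0.105], 0.44)]
cream_tube_mid [([0.534, 0.445, 0.089], 0.61)]
dropper_bottle_mid [([0.336, 0.062, 0.05], 0.58), ([0.471, -0.086, 0.034], 0.45)]
soap_carton_mid [([0.415, -0.49, 0.035], 0.78), ([0.566, 0.343, 0.099], 0.65), ([0.535, 0.447, 0.09], 0.23)]
side [460.3903301225187, 460.3903301225187, 314.487386018347, 239.40135927612675, array([0.01587196
[... 897 characters left out ...]
, 0.79)]
{'clock': 1.2, 'joint_positions': array([-4.88944826e+01,  2.20419390e+01,  4.51582758e-01, -1.38797895e-03,
       -6.84132304e+01, -1.48158409e+01]), 'qvel': array([-0.10294781,  0.01335928, -0.08349476, -0.01436793, -0.05212515,
        0.06280161]), 'joint_torque': array([-4.54726624e-04, -3.90478027e+01,  1.87619466e+01,  4.22452703e+00,
        1.53904228e-02, -3.05766821e-05]), 'position': array([ 0.27681523, -0.56030819,  0.2225366 ]), 'tool_rot': array([ 1.79996203e+02,  3.30551522e-04, -1.53710834e+02]), 'force': array([-0.0256123 ,  0.35261908, -0.23586719]), 'wrist_torque': array([-0.03516571, -0.00925201,  0.02822517]), 'finger_force': 0.0, 'opening': 0.997996088772346}
```

View pics/top0.png

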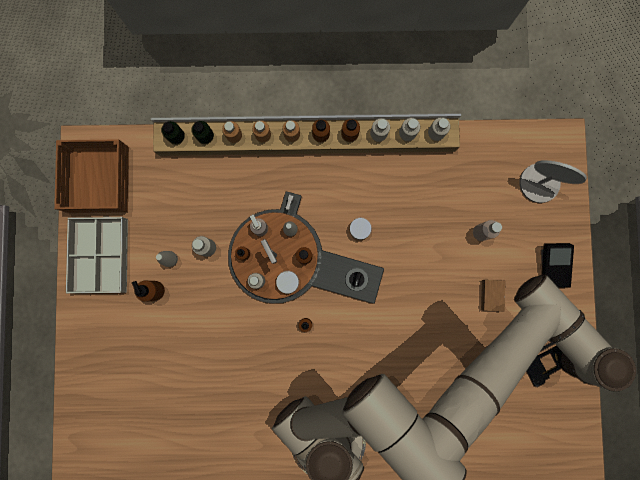

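View pics/side0.png

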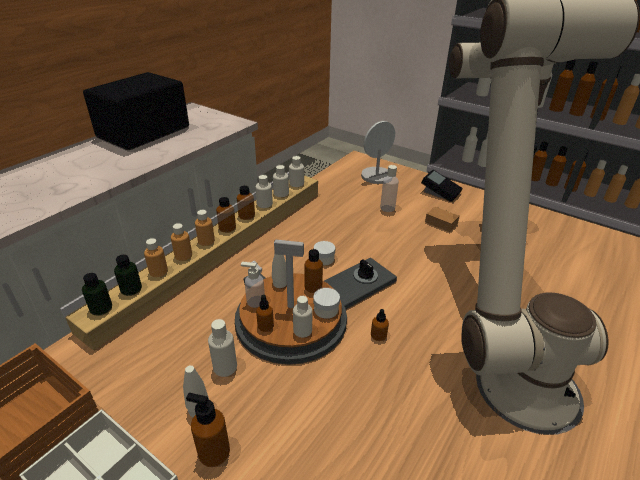

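Top view: carousel axis near (275,256), handle from about (262,239) to (274,262), squat jar (287,282), pointer (290,203), knob (357,279), spare jar (360,229). The side view agrees. I'll enlarge the carousel region for finer pixel positions.

```bash
cat > h.py <<'E'
import numpy as np
from scipy.spatial.transform import Rotation as R
def ray(f,u,v,z):
    d=R.from_euler('xyz',f["orientation"],degrees=True).apply([(u-f["cx"])/f["fx"],-(v-f["cy"])/f["fy"],-1])
    p=np.array(f["position"]); return p+d*(z-p[2])/d[2]
def proj(f,p):
    c=R.from_euler('xyz',f["orientation"],degrees=True).inv().apply(np.array(p)-f["position"])
    return np.array([f["cx"]+f["fx"]*c[0]/-c[2], f["cy"]-f["fy"]*c[1]/-c[2]])
E
python3 - <<'E'
from workcell import env
import cv2,numpy as np
from h import *
f=env.grab_frame("top"); im=f["image"]
cv2.imwrite("pics/crop1.png",cv2.resize(im[185:310,225:391],None,fx=4.8,fy=4.8,interpolation=cv2.INTER_CUBIC))
m=env.trace(f,"plinth")[0]["mask"]; print("plinth",m.sum())
for n,uv,z in (("handle",(268,250.5),.244),("pointer",(290,203),.075),("jar",(287,282),.095),("knob",(357,279),.05),("axis tray",(275,256),.05)): print(n,ray(f,*uv,z).round(3))
E
```

```text
plinth 9495
handle [0.542 0.149 0.244]
pointer [0.689 0.099 0.075]
jar [0.462 0.109 0.095]
knob [ 0.468 -0.091  0.05 ]
axis tray [0.538 0.146 0.05 ]
```

View pics/crop1.png

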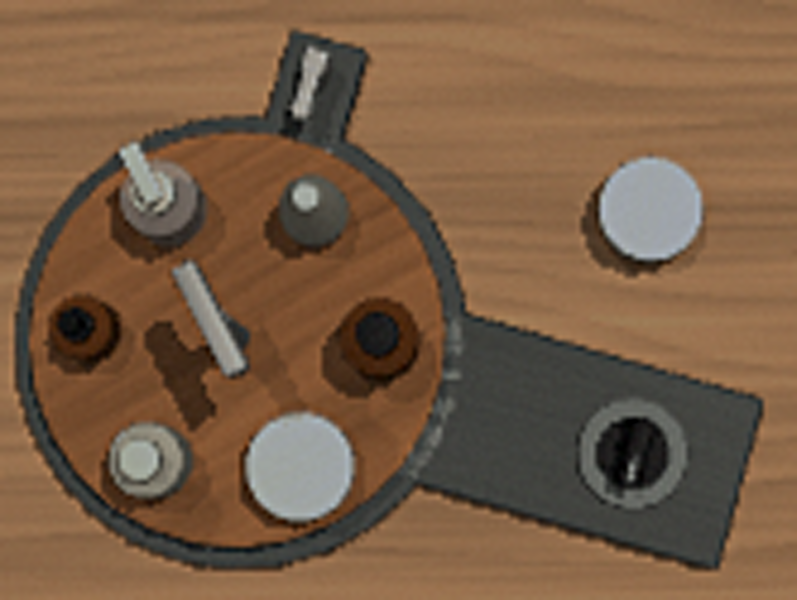

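Crop: knob centre (633,453), jar lid centre (300,467), handle (208,318), with the pointer at top right. Axis ≈ (0.541, 0.148), knob distance 0.250 and jar distance 0.088, which match the given sizes. The plinth yaw is about -17° and the jar bearing about -154°.

```bash
python3 - <<'E'
from workcell import env
import numpy as np,cv2
from h import *
f=env.grab_frame("top"); print("knob disc",ray(f,356.6,279,.032).round(3), "bar", ray(f,356.5,278.5,.064).round(3))
K=[.468,-.091]; C=[.541,.148]
for lab,P,ys,z in (("knob",K,(-17,-79,163,101),.038),("car",C,(26.3,162.7,-153.7,-17.3,),.214)):
    for y in ys:
        q=env.inverse_kinematics([*P,z],[180,0,y]); print(lab,y,None if q is None else np.round(q,1))
env.goto([*K,.15],[180,0,-17]); env.gripper_to(.6)
s=env.read_state(); print(s["clock"],s["position"],s["tool_rot"],s["joint_positions"].round(1))
f=env.grab_frame("side")
c=proj(f,[*K,.06]).astype(int); print(c)
im=f["image"][c[1]-70:c[1]+60,c[0]-80:c[0]+80]; cv2.imwrite("pics/s1.png",cv2.resize(im,None,fx=4,fy=4))
E
```

```text
knob disc [ 0.468 -0.091  0.032] bar [ 0.469 -0.088  0.064]
knob -17 [  8.6  21.1 -33.3   0.  -35.6  64.4]
knob -79 [  8.6  21.1 -33.3   0.  -35.6   2.4]
knob 163 [   8.6   21.1  -33.3   -0.   -35.6 -115.6]
knob 101 None
car 26.3 [ 31.9  16.2  -9.5   0.  -64.3  84.4]
car 162.7 [  31.9   16.2   -9.5   -0.   -64.3 -139.2]
car -153.7 [ 31.9  16.2  -9.5  -0.  -64.3 -95.6]
car -17.3 [ 31.9  16.2  -9.5   0.  -64.3  40.8]
4.0833 [ 0.46800344 -0.09094764  0.15000464] [-1.79999879e+02 -3.57054368e-04 -1.69941865e+01] [  8.6  11.7 -25.8   0.  -52.4  64.4]
[366 263]
```

View pics/s1.png

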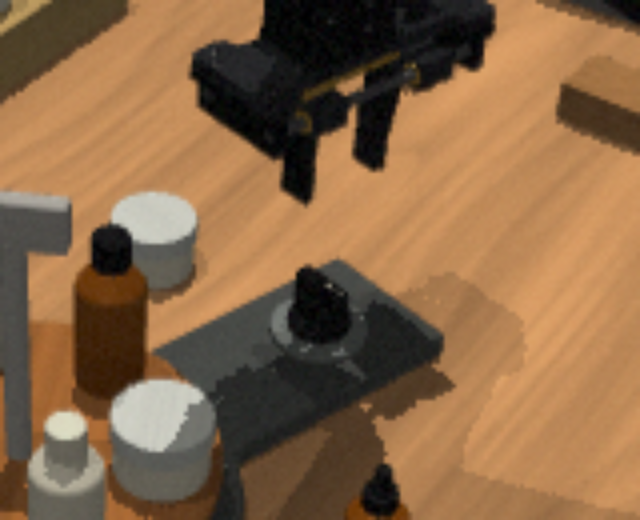

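The jaws are over the knob and straddle the bar along the plinth's x axis, so I'll grip it and turn clockwise.

```bash
python3 - <<'E'
from workcell import env
import numpy as np,cv2
from h import *
K=[.468,-.090]
print(env.move_straight([*K,.038],rate=.08,force_limit=15))
env.gripper_to(0,25)
s=env.read_state(); print(s["position"],s["opening"],s["finger_force"])
q0=s["joint_positions"].copy()
for d in (10,20,30,40,50,58):
    q=q0.copy(); q[5]-=d; env.set_joints(q)
    s=env.read_state(); print(d,s["clock"],s["wrist_torque"].round(2),s["force"].round(1),s["finger_force"],s["opening"])
env.gripper_to(.6)
env.move_straight([*K,.15],rate=.15)
f=env.grab_frame("side"); c=[366,263]
im=f["image"][c[1]-70:c[1]+60,c[0]-80:c[0]+80]; cv2.imwrite("pics/s2.png",cv2.resize(im,None,fx=4,fy=4))
print(env.read_state()["clock"])
E
```

```text
False
[ 0.4675764 -0.0909704  0.0380578] 0.161818953674688 24.999859537929296
10 6.7083 [0.11 0.07 0.29] [ 1.2 -0.3 -0.3] 25.000379718840122 0.16037283934068589
20 7.0 [ 0.2  -0.02 -0.05] [1. 1. 0.] 25.000127737876028 0.1572497709317168
30 7.2917 [0.82 0.17 0.24] [-0.4  1.9  0.9] 24.9642630899325 0.1600192182740152
40 7.5833 [ 0.92 -0.18 -0.13] [ 0.7  3.  -0.5] 25.00026833033189 0.15940600427130244
50 7.875 [ 1.14 -0.41 -0.32] [ 1.1  4.6 -1.7] 24.999922695569694 0.1573986470385357
58 8.1333 [ 1.41 -0.66  0.17] [ 1.7  4.2 -2.1] 24.999945941381156 0.1563937512008711
10.0
```

View pics/s2.png

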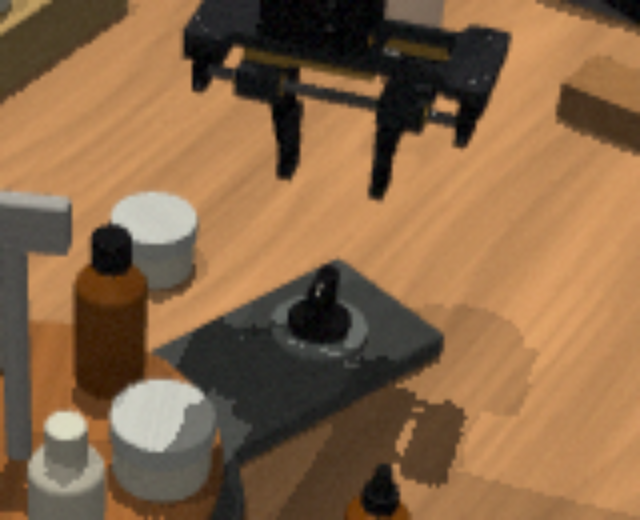

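The knob bar at about (322,300) in the crop has turned roughly 57° and stayed there, so the brake is released. Next is the carousel handle.

```bash
python3 - <<'E'
from workcell import env
import numpy as np,cv2
from h import *
C=[.541,.148]
env.move_straight([.468,-.09,.31],rate=.2)
env.goto([*C,.31],[180,0,-153.7])
print(env.move_straight([*C,.214],rate=.08,force_limit=15))
env.gripper_to(0,25)
s=env.read_state(); print(s["clock"],s["position"],s["tool_rot"],s["opening"],s["finger_force"],s["joint_positions"].round(1),s["wrist_torque"].round(2))
q0=s["joint_positions"].copy()
for d in np.linspace(0,136.4,13)[1:]:
    q=q0.copy(); q[5]+=d; env.set_joints(q)
    s=env.read_state(); print(round(d),s["wrist_torque"].round(2),s["force"].round(1),s["finger_force"])
print(s["clock"],s["tool_rot"])
f=env.grab_frame("top"); cv2.imwrite("pics/t2.png",cv2.resize(f["image"][185:310,225:391],None,fx=4.8,fy=4.8,interpolation=cv2.INTER_CUBIC))
print([(d["xyz"],d["score"]) for d in env.search_frame(f,"jar_centre")])
g=env.grab_frame("side"); cv2.imwrite("pics/s3.png",cv2.resize(g["image"][210:370,190:400],None,fx=3.5,fy=3.5,interpolation=cv2.INTER_CUBIC))
E
```

```text
False
14.6 [0.54106244 0.14785778 0.21401948] [-1.79985188e+02 -1.77052007e-03 -1.53704691e+02] 0.15661689840447143 24.98934587230906 [ 31.8  16.2  -9.5   0.  -64.3 -95.6] [-0.18 -0.1  -0.06]
11 [-0.12  0.03  0.12] [-0.4 -0.8  0.1] 25.0095609202981
23 [-0.28 -0.    0.02] [-0.5 -2.6  1. ] 25.00129153719172
34 [-0.15 -0.03  0.08] [-0.  -1.3  0.2] 24.998324518091977
45 [-0.36  0.02  0.07] [-0.4 -0.2  0.2] 24.993844013661146
57 [-0.17  0.07  0.1 ] [ 1.1 -0.6  1. ] 25.007028055842966
68 [0.01 0.14 0.06] [0.5 0.6 0.1] 24.994905435014516
80 [0.06 0.21 0.08] [-0.9 -0.7  0.7] 24.999946772586554
91 [-0.18 -0.03  0.08] [ 0.7 -1.2  0.3] 24.999223980121315
102 [-0.15  0.02  0.05] [-0.3 -0.9  0.6] 24.997098273597658
114 [-0.16  0.05  0.01] [ 0.8 -0.7  0.1] 24.99513011891395
125 [-0.22  0.01  0.08] [-0.4 -1.1  1. ] 25.004859280306846
136 [-0.25  0.03  0.1 ] [-0.1 -0.5  1.5] 25.004069006536156
18.3 [ 1.79995901e+02 -7.78766960e-03 -1.77274091e+01]
[([0.4992, 0.1224, 0.0507], 0.92)]
```

View pics/t2.png

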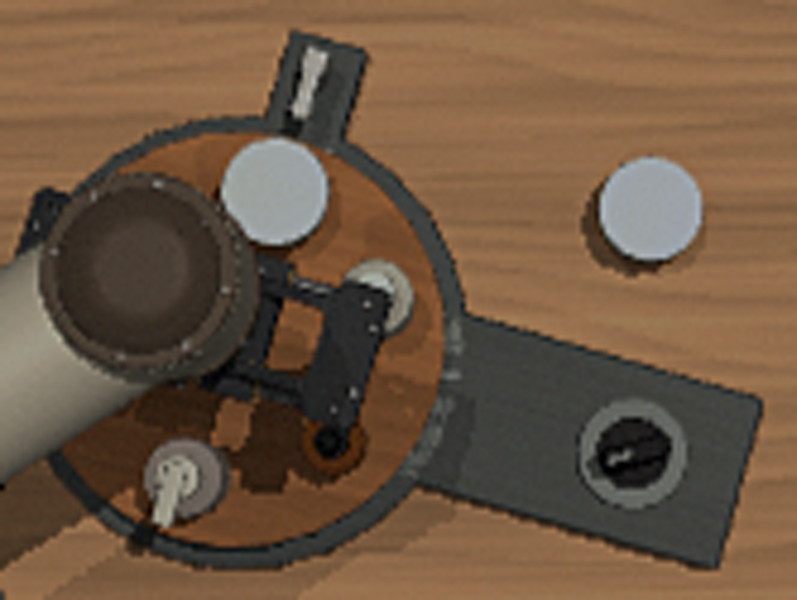

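View pics/s3.png

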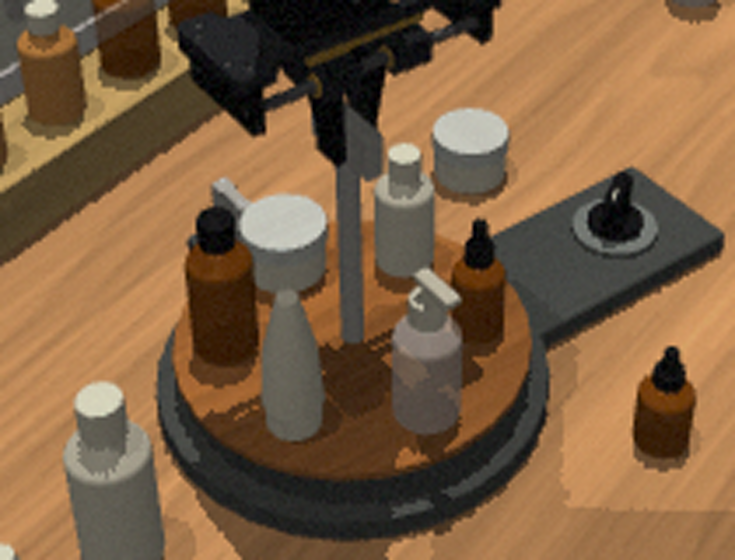

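The jar lid centre is at crop (275,191), near the pointer, and the knob is still released. Checking the alignment numerically.

```bash
python3 - <<'E'
from workcell import env
import numpy as np,cv2
from h import *
f=env.grab_frame("top"); A=np.array([.541,.148])
px=lambda c:((c[0]+.5)/4.8-.5+225,(c[1]+.5)/4.8-.5+185)
hsv=cv2.cvtColor(f["image"],cv2.COLOR_BGR2HSV)
m=((hsv[...,1]<45)&(hsv[...,2]>150)).astype(np.uint8)
u,v=map(int,px((275,191)));n,l,st,ce=cv2.connectedComponentsWithStats(m); k=l[v,u]; print(ce[k],st[k])
for nm,p in (("jar lid blob",ray(f,*ce[k],.095)),("jar eye",ray(f,*px((275,191)),.095)),("block outer end",ray(f,*px((331,40)),.02)),
   ("post/beak out",ray(f,*px((318,52)),.075)),("beak in",ray(f,*px((303,112)),.07)),("knob",ray(f,*px((633,453)),.032)),("tongue end",ray(f,*px((740,485)),.02)),("handle0",ray(f,*px((208.5,319)),.244))):
    d=p[:2]-A; print(nm,p.round(4),"r",np.hypot(*d).round(4),"ang",np.degrees(np.arctan2(d[1],d[0])).round(1))
g=env.grab_frame("side")
for a in (-14,-17,-20): print(a,proj(g,[A[0]+.088*np.cos(np.radians(a)),A[1]+.088*np.sin(np.radians(a)),.095])-[190,210])
E
```

```text
[281.93888889 224.33611111] [271 214  22  22 360]
jar lid blob [0.6253 0.1218 0.095 ] r 0.0883 ang -17.3
jar eye [0.6252 0.1219 0.095 ] r 0.0881 ang -17.2
block outer end [0.7271 0.0911 0.02  ] r 0.1946 ang -17.0
post/beak out [0.7109 0.0966 0.075 ] r 0.1775 ang -16.8
beak in [0.6754 0.1062 0.07  ] r 0.1407 ang -17.3
knob [ 0.4684 -0.0903  0.032 ] r 0.2491 ang -107.0
tongue end [ 0.448  -0.1561  0.02  ] r 0.3181 ang -107.0
handle0 [0.5406 0.1485 0.244 ] r 0.0006 ang 124.8
-14 [78.71113255 63.10033546]
-17 [80.23243395 62.37494451]
-20 [81.79936514 61.70186284]
```

```bash
python3 - <<'E'
from workcell import env
env.dwell(.5); s=env.read_state(); print(s["clock"],s["finger_force"]); print(env.close_job())
E
```

```text
19.05 24.99789076508023
the job is handed in; nothing more can be done
None
```

I released the brake, turned the squat jar to within about 0.3° of the pointer, and handed the job in at 19 s with the gripper still holding the carousel at 25 N; the verdict was not shown.

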